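Scrape crock chips off the lid-sorting plate

ROBOT

A 6-joint arm with a two-finger parallel gripper is mounted at the origin on the work surface. World frame = base frame: x ahead of the robot, y to its left, z up, the work surface at z = 0. Lengths are in m, angles in rad, forces in N, time in s.
With the tool pointing down it reaches from about 0.35 to 0.775 m from the base axis. Payload 7.3 kg.
Tool frame: the origin (TCP) lies on the front face of the gripper's body, between the roots of the fingers; the fingertips stand ahead of it and the grasp point (between the pads) lies 47 mm ahead of it (finger_overhang is the z of the fingertips in the tool frame, in m); z points along the fingers, y is the line along which they close (so a half turn about z gives the same grasp; the last joint's range is limited). The gripper opens to 92 mm and grips with 3 to 60 N. Pads are 19 mm wide; open, the fingers measure 130 mm over their backs; the gripper's body (75 mm by 190 mm) begins 47 mm behind the grasp point.
Start: joints at [-1.293, 0.342, 1.524, -0, 1.275, -0.146], TCP at [0.216, -0.479, 0.292] pointing down, gripper open.
Joint ranges: [-2.53, 2.53], [-0.77, 2.02], [0.04, 2.7], [-1, 4.14], [0.28, 2.66], [-3.11, 3.11]. Speed limits (rad/s): [2.57, 2.57, 3.14, 3.14, 3.14, 3.14].

INTERFACE

Orientations are given as [roll, pitch, yaw] about the fixed x, y, z axes, in that order (R = Rz(yaw) Ry(pitch) Rx(roll)).
In Python, from cell import * gives the robot as it stands. The module is installed in compiled form; this text tells all that it offers.
- The arm moves only by the tool arm_command, never from a script. Its argument "series" is a list of rows, each an object of numbers: "x", "y", "z": the shift along the tool's x, y, z in mm; "rx", "ry", "rz": the turn, a rotation vector about the tool's x, y, z in degrees. A call has 1 to 20 rows; each row is the pose to reach, as a shift and turn from the pose commanded when the call began, along the tool's axes at that moment; what a row does not reach only later rows make up. A row lasts 1/10 s, in which the tool goes at most 50 mm and 8.59 degrees, less where a joint would pass 70% of its speed; a pose out of reach is approached as far as the arm can. A call with a gripper value outside its range is refused whole. "hand" is the finger opening in mm, from 0 to 91.8, set as the call begins (left out, the last holds). The fingers move at their own pace and stop on an object; "squeeze" is the grip in N (left out, the last holds). Time passes only in rows, so rows that repeat a pose let the fingers close. It gives the time, the measured TCP pose, the force, the opening and the grip force at its end, in the units of the state.
- observe(): the state, without advancing time (a new reading comes with each control period).
- read_camera(name): name is "scene" or "top" or "wrist"; returns a dict with "pixels" (420x560x3 uint8, blue, green, red), "K" (3x3 intrinsics, pixels), "k1" (the pictures are not rectified: a ray, as slopes to the right and down, at radius r is drawn at 1 + k1 r^2 times it, then the intrinsics apply), "rvec" (rotation vector, rad) and "tvec" (3), from world to camera coordinates, as OpenCV has them. Camera axes: x right, y down, z forward; pixel columns grow to the right and rows downward; lengths in m; the calibration is good to about 2 mm. A picture is of the moment at which its call begins. There is no depth.
- hand_in(): hands the job in; it is judged then, once.
Trained networks look in a picture, given as the dict that the camera call returned (one of the last four; its "shot" number tells which), for a name from the list of things; names that differ only in an ending like _2 or _b are one class to them, and where a whole thing is asked for, a point or a joint stands for the part that bears it (a point fixed in the world has none). Each returns a list of dicts, best first, with "confidence" (0 to 1); they miss things now and then, are a little off and sometimes report something else, mostly with a low value. They report only what shows in the picture. A call takes as long as a camera call. They do not tell look-alikes from the thing itself.
- boxes_of(picture, query): "point" ([x, y, z] in m, in world coordinates, good to about 4 mm: the middle of the surface that is visible of it).
- trace(picture, query): "pixels" (420x560 bool, what is visible of it).
- mark_of(picture, query): "point" ([x, y, z] in m, in world coordinates, good to about 4 mm: a listed point, or the origin of a listed thing).
The state is a dict: "time": time; "qpos": joint angles; "qvel": joint speeds; "joint_efforts": joint torques, N m; "tool_pos": TCP position; "tool_rot": TCP orientation; "contact_force": force on the tool from outside, world axes, zero at the start; "torque": the same for the moment, N m; "opening": finger opening in m; "grip_force": force on a finger pad.
Only numpy, scipy, OpenCV 4.12 (cv2) and the standard library are available. Lean on these libraries where they do the work, as an engineer would, in place of code of your own. Each camera call takes 0.05 s, during which the arm holds its last target. There are 200 camera calls.

TASK

A crock has broken on the steel lid-sorting plate. Take by its handle the one scraper whose block just fits between the plate's rails, set it down flat on the plate behind all the white chips, partly under the shelf, and pull the chips off the plate's open edge into the catch trough with the scraper alone, never touching them with the gripper. Then stand the scraper upright on the rubber mat again and let go, leaving the other two scrapers, the lids, stoppers and jars where they are.

Things in the scene. Friction and masses are not known exactly. Their poses are not given: they have to be found in the camera images.
- station: fixed sorting station. Origin at bench level under the centre of its steel plate; +x points along the plate towards the shelf (roughly to the robot's right), z up. The plate's top is 45 mm high, from x = -100 (open edge) to +100 mm; two side rails, tops at 60 mm, leave a lane 106 mm wide (y = -53 to +53 mm). A shelf hangs over the back of the plate, a trough lies below the open edge.
- trough (a point): centre of the catch trough's floor, at (-137, 0, 6) mm of the station. Inside it is 74 mm (station x, -174 to -100) by 106 mm (y); end wall 30 mm high, side walls 60 mm above the bench; the plate's edge is its back wall.
- shelf_edge (a point): middle of the lower front edge of the shelf over the plate, at (45, 0, 195) mm of the station. The shelf is 240 mm wide, reaches back 115 mm, with lids on it up to 245 mm high. An upright gripper does not fit behind the chips; tilt it back.
- mat: fixed black rubber mat, 320 (x) by 380 (y) mm, 4 mm thick, where the scrapers stand, its x roughly to the robot's right. Origin: centre of the underside.
- scraper_a: scraper: wooden block 70 mm wide (y), 45 deep (x), 22 high, steel strip on its front (-x) face, 22.5 mm ahead of the origin. Handle 28 mm wide (y), 22 thick, leans 40 degrees from vertical towards -x, its axis from (5,0,18) to (-50,0,83) mm; grip it across y at (-27,0,56) mm, pointing along it. Origin: centre of underside, z up. Stands on the mat, about 0.12 kg.
- scraper_b: scraper: wooden block 96 mm wide (y), 45 deep (x), 22 high, steel strip on its front (-x) face, 22.5 mm ahead of the origin. Handle 28 mm wide (y), 22 thick, leans 40 degrees from vertical towards -x, its axis from (5,0,18) to (-50,0,83) mm; grip it across y at (-27,0,56) mm, pointing along it. Origin: centre of underside, z up. Stands on the mat, about 0.12 kg.
- scraper_c: scraper: wooden block 122 mm wide (y), 45 deep (x), 22 high, steel strip on its front (-x) face, 22.5 mm ahead of the origin. Handle 28 mm wide (y), 22 thick, leans 40 degrees from vertical towards -x, its axis from (5,0,18) to (-50,0,83) mm; grip it across y at (-27,0,56) mm, pointing along it. Origin: centre of underside, z up. Stands on the mat, about 0.12 kg.
- chip0: white stoneware chip, about 22 x 17 x 11 mm, lying on the steel plate; origin at its centre
- chip1: white stoneware chip, about 22 x 17 x 11 mm, lying on the steel plate; origin at its centre
- chip2: white stoneware chip, about 22 x 17 x 11 mm, lying on the steel plate; origin at its centre
- chip3: white stoneware chip, about 22 x 17 x 11 mm, lying on the steel plate; origin at its centre
- chip4: white stoneware chip, about 22 x 17 x 11 mm, lying on the steel plate; origin at its centre
- lid_stack: three brass jar lids stacked, 54 mm across, 28 mm high, on the mat; origin: centre of the underside. A bystander.
- stopper: wooden stopper, 32 mm across, 30 mm high, on the mat; origin: centre of the underside. A bystander.
- lid_pair: two brass lids stacked, 66 mm across, 19 mm high, on the bench; origin: centre of the underside. A bystander.
- stopper_2: wooden stopper, 32 mm across, 30 mm high, on the bench; origin: centre of the underside. A bystander.
- jar: closed glass jar, 70 mm across, 100 mm high; origin: centre of the underside. A bystander.
- jar_2: closed glass jar, 60 mm across, 85 mm high; origin: centre of the underside. A bystander.
Mind the look-alikes: they are no part of the job. What is shaped like the scraper_b but orange or pink is not meant.

How it is judged:
On the way, in this order (a step that is already met when the one before it is completed fails the run):
1. the fitting scraper (96 mm) is flat on the plate between the rails, behind all the chips (y of scraper_b in the frame of station between -0.012 and 0.012 m and z of scraper_b in the frame of station between 0.041 and 0.052 m and x of each of chip0, chip1, chip2, chip3, chip4 in the frame of scraper_b below -0.02 m and x of scraper_b in the frame of station between -0.03 and 0.09 m and angle between scraper_b's own z axis and vertical below 0.15 rad), for 0.1 s.
2. all five chips lie in the catch trough (x of chip0 in the frame of station between -0.178 and -0.1 m and y of chip0 in the frame of station between -0.053 and 0.053 m and z of each of chip0, chip1, chip2, chip3, chip4 in the frame of station below 0.04 m and x of chip1 in the frame of station between -0.178 and -0.1 m and y of chip1 in the frame of station between -0.053 and 0.053 m and x of chip2 in the frame of station between -0.178 and -0.1 m and y of chip2 in the frame of station between -0.053 and 0.053 m and x of chip3 in the frame of station between -0.178 and -0.1 m and y of chip3 in the frame of station between -0.053 and 0.053 m and x of chip4 in the frame of station between -0.178 and -0.1 m and y of chip4 in the frame of station between -0.053 and 0.053 m), for 0.2 s.
At the end, for the whole second after the job is handed in: All five chips lie at rest in the catch trough (inside its walls, centres under 40 mm high), and the 96 mm scraper stands upright (within 0.1 rad) at rest on the mat, released, its centre at least 20 mm (x) and 30 mm (y) inside the mat's edges (all of step 2 and linear speed of each of chip0, chip1, chip2, chip3, chip4 below 0.03 m/s and x of scraper_b in the frame of mat between -0.14 and 0.14 m and y of scraper_b in the frame of mat between -0.16 and 0.16 m and z of scraper_b in the frame of mat between 0.001 and 0.008 m and angle between scraper_b's own z axis and vertical below 0.1 rad and linear speed of scraper_b below 0.02 m/s); the robot touches nothing.
It fails at once if another scraper is moved by more than 20 mm (distance of any of scraper_a, scraper_c from where it was at the start of the episode above 0.02 m).
It fails at once if a chip is touched by the gripper or the arm (contact force between any of the fingers, the arm and chip0 above 0.3 N or contact force between any of the fingers, the arm and chip1 above 0.3 N or contact force between any of the fingers, the arm and chip2 above 0.3 N or contact force between any of the fingers, the arm and chip3 above 0.3 N or contact force between any of the fingers, the arm and chip4 above 0.3 N).
It fails at once if a lid stack, stopper or jar is moved by more than 25 mm (distance of any of lid_stack, stopper, lid_pair, stopper_2, jar, jar_2 from where it was at the start of the episode above 0.025 m).
It also fails if it takes over 64 s, if anything falls off the work surface, if the arm or the gripper's body presses on something with over 40 N, if the wrist force passes 120 N, or if a joint passes its speed limit or range.

## Working session

There is one attempt and no reset: what is moved stays moved. The work goes in short steps, Python scripts to look and compute and a tool call to move; the robot and the scene stay as the last step left them, time stands still between calls to the robot, and variables do not carry over. Pictures are saved under pics/ and viewed, at most 10 in all, crops included, and the job is handed in when it is done.

Besides the shell and the picture viewer there is one more tool, called by a JSON object that holds its "op" and its "data", one argument or row to a line. arm_command: Moves the arm, as the interface text tells. Its arguments: {"type":"object","properties":{"series":{"type":"array"},"hand":{"type":"number"},"squeeze":{"type":"number"}},"required":["series"]}

```bash
mkdir -p pics; python3 - <<'E'
from cell import *
import cv2,numpy as np
s=observe();print(s['time'],s['tool_pos'],s['tool_rot'],s.get('finger_overhang'))
ims=[]
for n in ["top","scene"]:
    p=read_camera(n);cv2.imwrite(f"pics/{n}0.png",p["pixels"])
    for q in ["station","trough","shelf_edge","mat","scraper_a","scraper_b","scraper_c","chip0","lid_stack","stopper","jar","lid_pair"]:
        for r in mark_of(p,q): print(n,q,np.round(r["point"],3),round(r["confidence"],2))
E
```

```text
0.0 [ 0.21582883 -0.47825254  0.29154003] [-3.14007689e+00 -2.43324082e-04  4.23780279e-01] None
top station [ 0.578 -0.187  0.001] 0.87
top trough [ 0.593 -0.046  0.001] 0.58
top shelf_edge [0.633 0.199 0.003] 0.59
top shelf_edge [ 0.579 -0.23   0.195] 0.58
top mat [0.543 0.266 0.001] 0.92
top scraper_a [0.452 0.187 0.001] 0.9
top scraper_a [ 0.386 -0.026 -0.001] 0.73
top scraper_a [0.536 0.336 0.001] 0.71
top scraper_a [0.633 0.202 0.004] 0.66
top scraper_a [ 0.247  0.448 -0.001] 0.64
top scraper_a [0.247 0.274 0.003] 0.63
top scraper_b [0.452 0.187 0.001] 0.9
top scraper_b [ 0.386 -0.026 -0.001] 0.73
top scraper_b [0.536 0.336 0.001] 0.71
top scraper_b [0.633 0.202 0.004] 0.66
top scraper_b [ 0.247  0.448 -0.001] 0.64
top scraper_b [0.247 0.274 0.003] 0.63
top scraper_c [0.452 0.187 0.001] 0.9
top scraper_c [ 0.386 -0.026 -0.001] 0.73
top scraper_c [0.536 0.336 0.001] 0.71
top scraper_c [0.633 0.202 0.004] 0.66
top scraper_c [ 0.247  0.448 -0.001] 0.64
top scraper_c [0.247 0.274 0.003] 0.63
top chip0 [ 0.561 -0.14   0.052] 0.63
top chip0 [ 0.615 -0.194  0.05 ] 0.56
top chip0 [ 0.5
[... 1379 characters left out ...]
0.005] 0.89
scene scraper_c [0.454 0.188 0.001] 0.77
scene scraper_c [0.628 0.2   0.005] 0.75
scene scraper_c [ 0.381 -0.024 -0.002] 0.75
scene scraper_c [ 0.611 -0.142  0.051] 0.68
scene scraper_c [0.542 0.336 0.006] 0.62
scene scraper_c [ 0.621 -0.192  0.051] 0.54
scene chip0 [ 0.544 -0.174  0.05 ] 0.62
scene chip0 [0.542 0.264 0.001] 0.5
scene chip0 [ 0.558 -0.145  0.047] 0.49
scene chip0 [ 0.612 -0.14   0.05 ] 0.48
scene chip0 [ 0.617 -0.194  0.05 ] 0.37
scene chip0 [ 0.582 -0.172  0.049] 0.36
scene lid_stack [0.386 0.371 0.007] 0.7
scene stopper [0.676 0.38  0.007] 0.69
scene jar [ 0.762 -0.184 -0.001] 0.85
scene jar [ 0.762  0.073 -0.004] 0.52
scene lid_pair [ 0.361 -0.263 -0.   ] 0.72
```

View pics/top0.png

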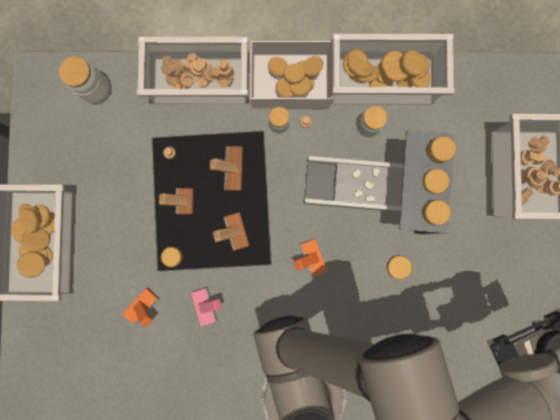

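View pics/scene0.png

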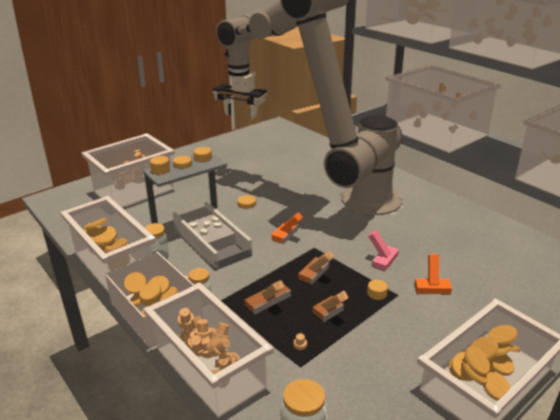

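The top view shows three brown scrapers on the mat. By block length, b is at px (237,230), c at (233,168) and a at (185,200). Orange and pink look-alikes lie off the mat. The station is at (355,185), with its trough on the left and the chips at (355–377,170–200). Next I'll fit the models to the masks.

```bash
cat > h.py <<'E'
from cell import *
import cv2,numpy as np
from scipy.optimize import minimize
from scipy.spatial.transform import Rotation as R
def proj(p,P): return cv2.projectPoints(np.float64(P).reshape(-1,1,3),p["rvec"],p["tvec"],p["K"],np.array([p["k1"],0,0,0,0.]))[0].reshape(-1,2)
def box(x0,x1,y0,y1,z0,z1): return np.array([[x,y,z] for x in(x0,x1) for y in(y0,y1) for z in(z0,z1)])/1000
def scr(w):
    d=np.array([-.646,0,.763]);n=np.array([.763,0,.646]);a=np.array([5,0,18.])
    h=np.array([a+d*t+n*s*11+np.array([0,14*u,0]) for t in(0,85.1) for s in(-1,1) for u in(-1,1)])/1000
    return [box(-22.5,22.5,-w/2,w/2,0,22),h]
def place(P,x,y,yaw,z=0): return P@R.from_euler('z',yaw).as_matrix().T+[x,y,z]
S=4
def sil(p,parts):
    m=np.zeros((420*S,560*S),np.uint8)
    for q in parts:
        u=((proj(p,q)+.5)*S).astype(np.int32)
        cv2.fillConvexPoly(m,cv2.convexHull(u),1)
    return cv2.resize(m.astype(np.float32),(560,420),interpolation=cv2.INTER_AREA)
def fit(obs,model,x0,steps):
    def f(v):
        c=0
        for p,m in obs:
            s=sil(p,model(v));c+=1-np.minimum(s,m).sum()/np.maximum(s,m).sum()
        return c/len(obs)
    x0=np.array(x0,float);sim=np.vstack([x0]+[x0+np.eye(len(x0))[i]*steps[i] for i in range(len(x0))])
    r=minimize(f,x0,method='Nelder-Mead',options=dict(initial_simplex=sim,maxiter=250,xatol=1e-4,fatol=1e-5))
    return r.x,r.fun
def mask(p,q,pt):
    u=proj(p,[pt])[0];best=None
    for t in trace(p,q):
        m=t["pixels"];c=np.argwhere(m).mean(0)[::-1];d=np.linalg.norm(c-u)
        if best is None or d<best[0]: best=(d,m)
    return None if best is None or best[0]>25 else best[1].astype(np.float32)
E
python3 - <<'E'
from h import *
P=[read_camera(n) for n in("top","scene")]
for pt in [(.452,.187),(.633,.202),(.539,.336)]:
    obs=[(p,mask(p,"scraper_b",(*pt,.03))) for p in P];obs=[o for o in obs if o[1] is not None]
    res=[]
    for w in(70,96,122):
      v,e=fit(obs,lambda v:[place(q,v[0],v[1],v[2],.004) for q in scr(w)],[*pt,-1.57],[.005,.005,.2]);res.append((e,w,v))
    res.sort(key=lambda r:r[0]);print(len(obs),[(round(r[0],3),r[1],np.round(r[2],3)) for r in res[:2]])
def st(v):
    x,y,a,w,t=v
    parts=[box(-174,100,-53,53,0,45-39),box(-100,100,-53-w,53+w,0,45)]+[box(-174-w,100,s*53-(w if s<0 else 0),s*53+(w if s>0 else 0),0,60) for s in(-1,1)]+[box(-174-w,-174,-53-w,53+w,0,30),box(45,160,-120,120,195,195+t)]
    return [place(q,x,y,a) for q in parts]
obs=[(P[0],mask(P[0],"station",(.578,-.187,.1)))]
print(obs[0][1] is not None)
v,e=fit(obs,st,[.578,-.185,-1.65,6,10],[.005,.005,.05,2,4]);print(np.round(v,4),e)
img=cv2.resize(P[0]["pixels"],None,fx=4,fy=4,interpolation=cv2.INTER_CUBIC)
def poly(pts,c):
    cv2.polylines(img,[((proj(P[0],place(np.array(pts)/1000,*v[:3]))+.5)*4).astype(np.int32)],True,c,1)
poly([[-174,-53,60],[45,-53,60],[45,53,60],[-174,53,60]],(0,0,255))
poly([[-100,-53,45],[100,-53,45],[100,53,45],[-100,53,45]],(0,255,0))
poly([[45,-120,195],[160,-120,195],[160,120,195],[45,120,195]],(255,0,0))
for q in ["chip0"]:
  for r in mark_of(P[0],q)+mark_of(P[1],q):
    print(np.round(place(np.array(r["point"])-[v[0],v[1],0],0,0,-v[2])*1000),round(r["confidence"],2))
cv2.imwrite("pics/st.png",img[480:980,1180:1880])
E
```

```text
2 [(np.float64(0.079), 96, array([ 0.452,  0.187, -1.278])), (np.float64(0.194), 122, array([ 0.451,  0.186, -1.275]))]
2 [(np.float64(0.098), 122, array([ 0.629,  0.198, -1.586])), (np.float64(0.205), 96, array([ 0.632,  0.199, -1.559]))]
1 [(np.float64(0.108), 70, array([ 0.533,  0.332, -1.601])), (np.float64(0.286), 96, array([ 0.535,  0.332, -1.582]))]
True
[ 0.5792 -0.1855 -1.65    8.7755  7.1505] 0.0614047646522522
[ 9. 37. 53.] 0.63
[ -9. -38.  56.] 0.6
[-40. -25.  52.] 0.51
[-46.  30.  51.] 0.49
[-13.  -0.  49.] 0.46
[-41. -26.  47.] 0.6
[ 3. 40. 54.] 0.52
[ -4. -35.  53.] 0.41
[-51.  29.  50.] 0.4
[-16.   6.  48.] 0.38
```

View pics/st.png

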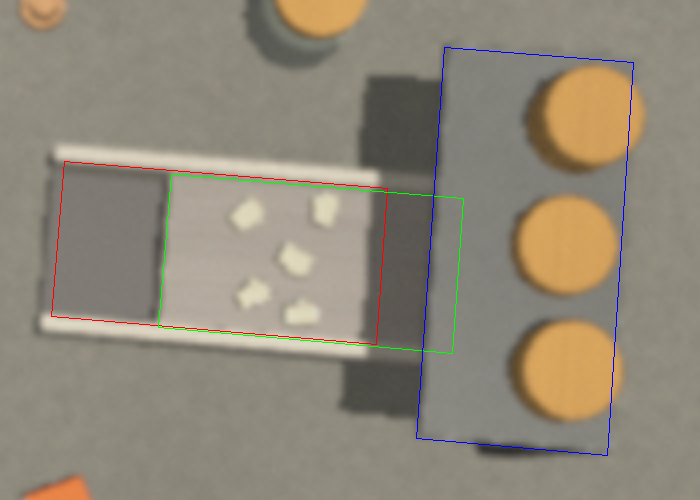

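```bash
cat >> h.py <<'E'
B0=(.452,.187,-1.278); ST=(.579,-.1855,-1.65)
RT=np.array([[-.763,0,.646],[0,1,0],[-.646,0,-.763]]) # tool axes (columns) in scraper frame
def orth(M): u,_,v=np.linalg.svd(M); return u@v
RT=orth(RT)
def grasp(x,y,yaw,z,back=0):
    Q=R.from_euler('z',yaw).as_matrix()
    g=np.array([-.027,0,.056])-(.047+back)*RT[:,2]
    return Q@g+[x,y,z],Q@RT
def onst(sx,sy,h,yaw=0):
    c=place(np.array([sx,sy,0])/1000,ST[0],ST[1],ST[2]); return grasp(c[0],c[1],ST[2]+yaw,h/1000)
def now():
    s=observe(); return np.array(s["tool_pos"]),R.from_euler('xyz',s["tool_rot"]).as_matrix()
def rel(a,b):
    return np.round(a[1].T@(b[0]-a[0])*1000,1),np.round(np.degrees(R.from_matrix(orth(a[1].T@b[1])).as_rotvec()),2)
E
python3 - <<'E'
from h import *
a=now()
g=grasp(*B0,.004,.09);print(g[0],grasp(*B0,.004)[0])
print(rel(a,(np.array([.40,0,.38]),g[1])))
print(rel(a,g)); print(rel(g,grasp(*B0,.004)))
E
```

```text
[0.418656   0.29760812 0.16455793] [0.43544131 0.24192819 0.09587024]
(array([ 364.6, -360.5,  -87.8]), array([-28.89, -32.94, -78.83]))
(array([ 504. , -624.1,  127.6]), array([-28.89, -32.94, -78.83]))
(array([-0.,  0., 90.]), array([ 0.,  0., -0.]))
```

{"op": "arm_command", "data": {
  "hand": 70,
  "series": [
    {"x":365,"y":-360,"z":-88,"rx":-28.89,"ry":-32.94,"rz":-78.83},
    {"x":365,"y":-360,"z":-88,"rx":-28.89,"ry":-32.94,"rz":-78.83},
    {"x":365,"y":-360,"z":-88,"rx":-28.89,"ry":-32.94,"rz":-78.83},
    {"x":365,"y":-360,"z":-88,"rx":-28.89,"ry":-32.94,"rz":-78.83},
    {"x":365,"y":-360,"z":-88,"rx":-28.89,"ry":-32.94,"rz":-78.83},
    {"x":365,"y":-360,"z":-88,"rx":-28.89,"ry":-32.94,"rz":-78.83},
    {"x":365,"y":-360,"z":-88,"rx":-28.89,"ry":-32.94,"rz":-78.83},
    {"x":365,"y":-360,"z":-88,"rx":-28.89,"ry":-32.94,"rz":-78.83},
    {"x":365,"y":-360,"z":-88,"rx":-28.89,"ry":-32.94,"rz":-78.83},
    {"x":365,"y":-360,"z":-88,"rx":-28.89,"ry":-32.94,"rz":-78.83},
    {"x":365,"y":-360,"z":-88,"rx":-28.89,"ry":-32.94,"rz":-78.83},
    {"x":365,"y":-360,"z":-88,"rx":-28.89,"ry":-32.94,"rz":-78.83},
    {"x":365,"y":-360,"z":-88,"rx":-28.89,"ry":-32.94,"rz":-78.83},
    {"x":365,"y":-360,"z":-88,"rx":-28.89,"ry":-32.94,"rz":-78.83},
    {"x":365,"y":-360,"z":-88,"rx":-28.89,"ry":-32.94,"rz":-78.83},
    {"x":365,"y":-360,"z":-88,"rx":-28.89,"ry":-32.94,"rz":-78.83}
  ]
}}

```text
time: 3.45
tool_pos: [0.4003, -0.0014, 0.3803]
tool_rot: [3.141, 0.702, 1.861]
contact_force: [-0.7, 0.0, 0.1]
opening: 0.0696
grip_force: 0.0
```

```bash
python3 - <<'E'
from h import *
a=now();print(a[0],np.round(observe()["qpos"],2))
print(rel(a,grasp(*B0,.004,.09)))
E
```

```text
[ 0.40032898 -0.00140214  0.38028467] [ 0.21  0.06  1.81 -0.73  1.3   0.14]
(array([354.1, 103. , -17.1]), array([-0.08, -0.  , -0.13]))
```

{"op": "arm_command", "data": {
  "series": [
    {"x":354,"y":103,"z":-17},
    {"x":354,"y":103,"z":-17},
    {"x":354,"y":103,"z":-17},
    {"x":354,"y":103,"z":-17},
    {"x":354,"y":103,"z":-17},
    {"x":354,"y":103,"z":-17},
    {"x":354,"y":103,"z":-17},
    {"x":354,"y":103,"z":-17},
    {"x":354,"y":103,"z":-17},
    {"x":354,"y":103,"z":-17},
    {"x":354,"y":103,"z":-17}
  ]
}}

```text
invalid input
```

```bash
python3 - <<'E'
from h import *
a=now();print(a[0],rel(a,grasp(*B0,.004)))
p=read_camera("wrist")
for r in mark_of(p,"scraper_b"): print(np.round(r["point"],3),r["confidence"])
m=mask(p,"scraper_b",(B0[0],B0[1],.03))
img=p["pixels"].copy()
def draw(v,c):
    for q in scr(96):
        u=proj(p,place(q,*v,.004)).astype(np.int32); cv2.polylines(img,[cv2.convexHull(u)],True,c,1)
draw(B0,(0,0,255))
if m is not None:
    v,e=fit([(p,m)],lambda v:[place(q,v[0],v[1],v[2],.004) for q in scr(96)],B0,[.004,.004,.1]);print(v,e); draw(v,(0,255,0))
cv2.imwrite("pics/w1.png",img)
E
```

```text
[ 0.40032898 -0.00140214  0.38028467] (array([354.1, 103.2,  72.9]), array([-0.08, -0.  , -0.13]))
[ 0.356 -0.264  0.001] 0.59
```

View pics/w1.png

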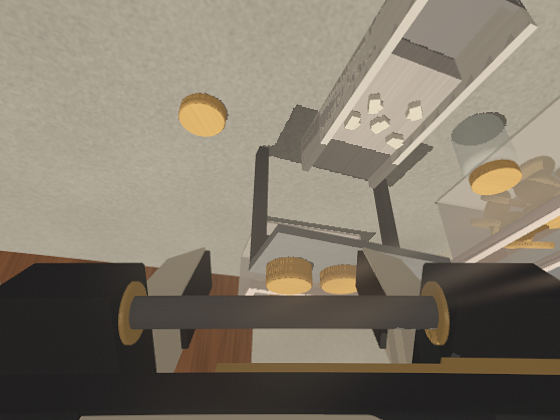

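The move was refused, probably because every row needs all six fields. The wrist view is therefore still from the old pose and shows the station, with the chips near (380,120) and the shelf standing on legs.

{"op": "arm_command", "data": {
  "series": [
    {"x":354,"y":103,"z":-17,"rx":0,"ry":0,"rz":0},
    {"x":354,"y":103,"z":-17,"rx":0,"ry":0,"rz":0},
    {"x":354,"y":103,"z":-17,"rx":0,"ry":0,"rz":0},
    {"x":354,"y":103,"z":-17,"rx":0,"ry":0,"rz":0},
    {"x":354,"y":103,"z":-17,"rx":0,"ry":0,"rz":0},
    {"x":354,"y":103,"z":-17,"rx":0,"ry":0,"rz":0},
    {"x":354,"y":103,"z":-17,"rx":0,"ry":0,"rz":0},
    {"x":354,"y":103,"z":-17,"rx":0,"ry":0,"rz":0},
    {"x":354,"y":103,"z":-17,"rx":0,"ry":0,"rz":0},
    {"x":354,"y":103,"z":-17,"rx":0,"ry":0,"rz":0},
    {"x":354,"y":103,"z":-17,"rx":0,"ry":0,"rz":0}
  ]
}}

```text
time: 4.7
tool_pos: [0.4183, 0.2977, 0.1654]
tool_rot: [3.14, 0.703, 1.862]
contact_force: [0.9, -0.3, 1.5]
opening: 0.0699
grip_force: 0.0
```

```bash
python3 - <<'E'
from h import *
a=now();print(a[0],rel(a,grasp(*B0,.004)))
p=read_camera("wrist")
for r in mark_of(p,"scraper_b"): print(np.round(r["point"],3),r["confidence"])
img=p["pixels"].copy()
def draw(v,c):
    for q in scr(96):
        u=proj(p,place(q,*v,.004)).astype(np.int32); cv2.polylines(img,[cv2.convexHull(u)],True,c,1)
draw(B0,(0,0,255))
m=mask(p,"scraper_b",(B0[0],B0[1],.03))
if m is not None:
    v,e=fit([(p,m)],lambda v:[place(q,v[0],v[1],v[2],.004) for q in scr(96)],B0,[.004,.004,.1]);print(v,e,rel(a,grasp(*v,.004))); draw(v,(0,255,0))
cv2.imwrite("pics/w2.png",img)
E
```

```text
[0.41832686 0.29769853 0.16540842] (array([ 0.4,  0.3, 90.8]), array([ 0.01, -0.  , -0.08]))
[0.456 0.188 0.004] 0.69
[0.631 0.202 0.001] 0.59
[0.532 0.334 0.003] 0.58
[ 0.4535653   0.18940938 -1.27491432] 0.048200130462646484 (array([ 1.8,  2.3, 89.6]), array([-0.11,  0.  , -0.22]))
```

View pics/w2.png

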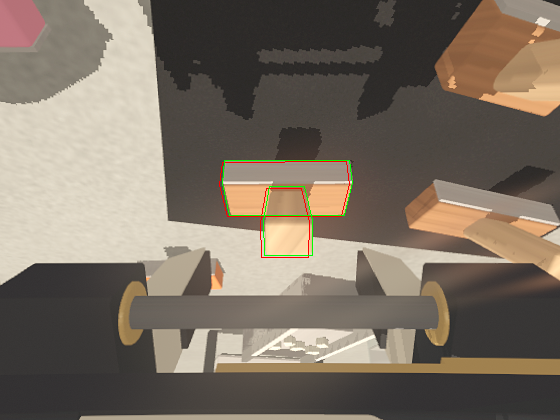

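The fit (green outline) sits on scraper b at (285,190), 2 mm from the estimate. I'll go in and grip.

{"op": "arm_command", "data": {
  "series": [
    {"x":2,"y":2,"z":25,"rx":0,"ry":0,"rz":0},
    {"x":2,"y":2,"z":50,"rx":0,"ry":0,"rz":0},
    {"x":2,"y":2,"z":70,"rx":0,"ry":0,"rz":0},
    {"x":2,"y":2,"z":85,"rx":0,"ry":0,"rz":0},
    {"x":2,"y":2,"z":90,"rx":0,"ry":0,"rz":0},
    {"x":2,"y":2,"z":90,"rx":0,"ry":0,"rz":0}
  ]
}}

```text
time: 5.45
tool_pos: [0.4364, 0.2444, 0.0947]
tool_rot: [-3.141, 0.703, 1.863]
contact_force: [-0.1, -0.1, 0.2]
opening: 0.0698
grip_force: 0.0
```

{"op": "arm_command", "data": {
  "hand": 10,
  "squeeze": 40,
  "series": [
    {"x":0,"y":0,"z":0,"rx":0,"ry":0,"rz":0},
    {"x":0,"y":0,"z":0,"rx":0,"ry":0,"rz":0},
    {"x":0,"y":0,"z":0,"rx":0,"ry":0,"rz":0},
    {"x":0,"y":0,"z":0,"rx":0,"ry":0,"rz":0},
    {"x":0,"y":0,"z":0,"rx":0,"ry":0,"rz":0},
    {"x":0,"y":0,"z":0,"rx":0,"ry":0,"rz":0},
    {"x":0,"y":0,"z":0,"rx":0,"ry":0,"rz":0},
    {"x":0,"y":0,"z":0,"rx":0,"ry":0,"rz":0}
  ]
}}

```text
time: 6.25
tool_pos: [0.4364, 0.2451, 0.0945]
tool_rot: [3.141, 0.702, 1.863]
contact_force: [0.4, 0.7, 0.9]
opening: 0.0277
grip_force: 39.9
```

```bash
python3 - <<'E'
from h import *
a=now();print(a[0],observe()["contact_force"])
up=a[0]+[0,0,.12]
print("up",rel(a,(up,a[1])))
b=onst(-110,0,130); print("at station front, high",rel((up,a[1]),b),b[0])
print("fwd",rel(b,onst(0,0,74)),rel(b,onst(60,0,74)))
print("down",rel(onst(60,0,74),onst(60,0,45)))
E
```

```text
[0.43637664 0.24510039 0.09454073] [0.40250708 0.69894549 0.94341174]
up (array([-77.5,   0. , -91.6]), array([ 0.,  0., -0.]))
at station front, high (array([-231.8,   73.1,  186.7]), array([ 1.379e+01, -1.000e-02,  1.626e+01])) [ 0.59224245 -0.01865488  0.22187024]
fwd (array([-47.8,   0. , 113.8]), array([0., 0., 0.])) (array([-93.6,   0. , 152.6]), array([0., 0., 0.]))
down (array([18.7,  0. , 22.1]), array([0., 0., 0.]))
```

{"op": "arm_command", "data": {
  "series": [
    {"x":-26,"y":0,"z":-30,"rx":0,"ry":0,"rz":0},
    {"x":-52,"y":0,"z":-61,"rx":0,"ry":0,"rz":0},
    {"x":-78,"y":0,"z":-92,"rx":0,"ry":0,"rz":0},
    {"x":-101,"y":7,"z":-73,"rx":1.4,"ry":0,"rz":1.6},
    {"x":-124,"y":15,"z":-54,"rx":2.8,"ry":0,"rz":3.2},
    {"x":-147,"y":22,"z":-36,"rx":4.1,"ry":0,"rz":4.9},
    {"x":-170,"y":29,"z":-17,"rx":5.5,"ry":0,"rz":6.5},
    {"x":-193,"y":37,"z":2,"rx":6.9,"ry":0,"rz":8.1},
    {"x":-217,"y":44,"z":20,"rx":8.3,"ry":0,"rz":9.8},
    {"x":-240,"y":51,"z":39,"rx":9.7,"ry":0,"rz":11.4},
    {"x":-263,"y":58,"z":58,"rx":11.0,"ry":0,"rz":13.0},
    {"x":-286,"y":66,"z":76,"rx":12.4,"ry":0,"rz":14.6},
    {"x":-309,"y":73,"z":95,"rx":13.79,"ry":0,"rz":16.26},
    {"x":-309,"y":73,"z":95,"rx":13.79,"ry":0,"rz":16.26},
    {"x":-309,"y":73,"z":95,"rx":13.79,"ry":0,"rz":16.26}
  ]
}}

```text
time: 7.75
tool_pos: [0.5916, -0.019, 0.2208]
tool_rot: [-3.139, 0.702, 1.492]
contact_force: [-0.2, 0.1, -1.6]
opening: 0.0282
grip_force: 40.0
```

```bash
python3 - <<'E'
from h import *
a=now();print(a[0],observe()["qpos"],rel(a,onst(-60,0,74)),rel(a,onst(60,0,74)))
# where is the scraper really, by masks + pose fit in hand
P=[read_camera(n) for n in("top","scene")]
c=place(np.array([-.11,0,.0]),*ST)
img=[]
for p in P:
    m=mask(p,"scraper_b",(c[0],c[1],.15)); 
    if m is None: print("none");continue
    v,e=fit([(p,m)],lambda v:[place(q,v[0],v[1],v[2],.13) for q in scr(96)],[c[0],c[1],ST[2]],[.004,.004,.1]); print(c,v,e)
    i=p["pixels"].copy()
    for q in scr(96): cv2.polylines(i,[cv2.convexHull(proj(p,place(q,c[0],c[1],ST[2],.13)).astype(np.int32))],True,(0,0,255),1)
    u=proj(p,[(c[0],c[1],.13)])[0].astype(int); i=cv2.copyMakeBorder(i,90,90,120,120,0)
    img.append(cv2.resize(i[u[1]:u[1]+180,u[0]+20:u[0]+220],None,fx=2,fy=3))
cv2.imwrite("pics/h.png",np.hstack(img))
E
```

```text
[ 0.59160176 -0.01901831  0.2207975 ] [ 0.10979692  0.63809651  1.41061655 -0.71189039  1.32715425  0.45267794] (array([-2.4,  0.8, 74. ]), array([-0.14, -0.02, -0.  ])) (array([-94. ,   1. , 151.5]), array([-0.14, -0.02, -0.  ]))
none
[ 0.5877033  -0.07584485  0.        ] [ 0.5849707  -0.07421396 -1.46896621] 0.610710620880127
```

View pics/h.png

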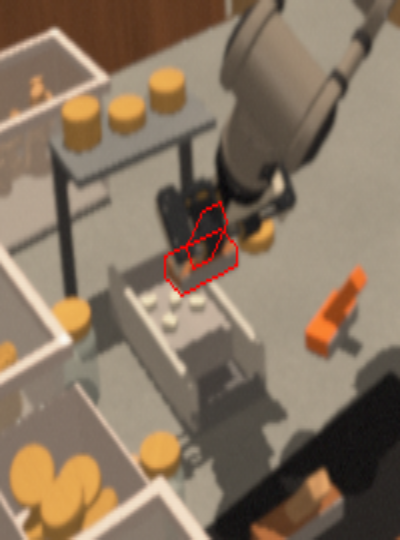

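The scene view shows the block held level above the plate's front. I'll carry it in under the shelf, above the chips and rails.

{"op": "arm_command", "data": {
  "series": [
    {"x":-1,"y":0,"z":25,"rx":0,"ry":0,"rz":0},
    {"x":-2,"y":1,"z":50,"rx":0,"ry":0,"rz":0},
    {"x":-4,"y":1,"z":72,"rx":-0.1,"ry":0,"rz":0},
    {"x":-19,"y":1,"z":85,"rx":-0.1,"ry":0,"rz":0},
    {"x":-34,"y":1,"z":98,"rx":-0.1,"ry":0,"rz":0},
    {"x":-50,"y":1,"z":111,"rx":-0.1,"ry":0,"rz":0},
    {"x":-65,"y":1,"z":124,"rx":-0.1,"ry":0,"rz":0},
    {"x":-80,"y":1,"z":137,"rx":-0.1,"ry":0,"rz":0},
    {"x":-95,"y":1,"z":150,"rx":-0.1,"ry":0,"rz":0},
    {"x":-95,"y":1,"z":150,"rx":-0.1,"ry":0,"rz":0},
    {"x":-95,"y":1,"z":150,"rx":-0.1,"ry":0,"rz":0}
  ]
}}

```text
time: 9.05
tool_pos: [0.5795, -0.1868, 0.1686]
tool_rot: [3.14, 0.702, 1.492]
contact_force: [-0.4, 0.7, -2.7]
opening: 0.0277
grip_force: 40.0
```

```bash
python3 - <<'E'
from h import *
a=now();print(a[0],rel(a,onst(60,0,62)),rel(a,onst(60,0,45)))
p=read_camera("wrist");img=p["pixels"].copy()
T=lambda P:place(np.array(P)/1000,*ST)
for pts,c in (([[-174,-53,60],[45,-53,60],[45,53,60],[-174,53,60]],(0,0,255)),([[-100,-53,45],[100,-53,45],[100,53,45],[-100,53,45]],(0,255,0)),([[45,-120,195],[160,-120,195],[160,120,195],[45,120,195]],(255,0,0))):
    cv2.polylines(img,[proj(p,T(pts)).astype(np.int32)],True,c,1)
c=place(np.array([.06,0,0]),*ST)
for q in scr(96): cv2.polylines(img,[cv2.convexHull(proj(p,place(q,c[0],c[1],ST[2],.076)).astype(np.int32))],True,(255,0,255),1)
cv2.imwrite("pics/w3.png",img)
E
```

```text
[ 0.57946536 -0.18681011  0.16859586] (array([ 8.5, -0.6, 12.1]), array([ 0.1 , -0.01,  0.02])) (array([19.5, -0.6, 25.1]), array([ 0.1 , -0.01,  0.02]))
```

View pics/w3.png

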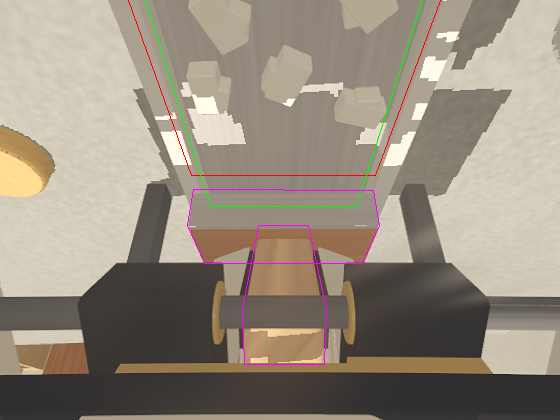

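The held scraper matches its model (block 188–379 px at row 200), and the chips all lie in front of it (rows 0–130). I'll check the lane edges in a crop.

```bash
python3 - <<'E'
import cv2
i=cv2.imread("pics/w3.png")[0:270,90:490]; cv2.imwrite("pics/w3c.png",cv2.resize(i,(800,540),interpolation=cv2.INTER_CUBIC))
E
```

```text
(no output)
```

View pics/w3c.png

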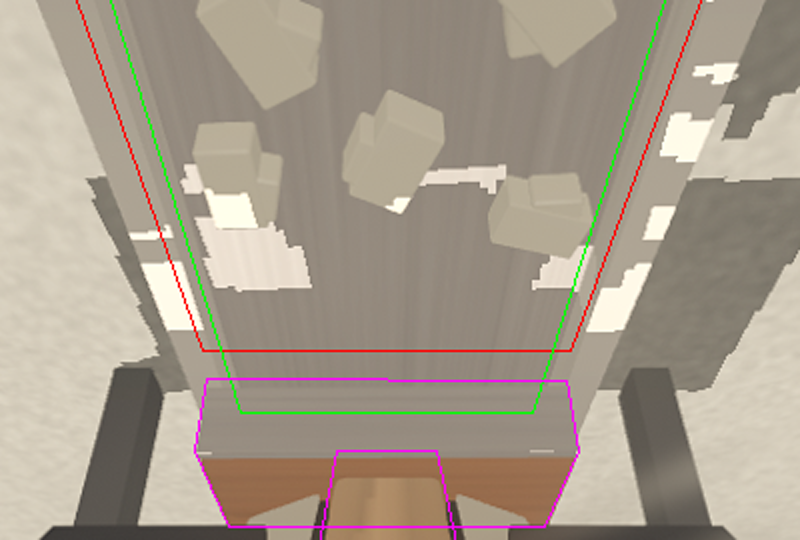

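```bash
python3 - <<'E'
from h import *
p=read_camera("wrist");g=cv2.cvtColor(p["pixels"],cv2.COLOR_BGR2GRAY)
ys=np.arange(-75,76,1.)
for z in(60,45):
  for xs in (np.arange(-20,5),np.arange(5,30)):
    P=np.array([[x,y,z] for x in xs for y in ys])/1000
    u=proj(p,place(P,*ST)).astype(np.float32).reshape(len(xs),len(ys),2)
    v=cv2.remap(g,u[...,0],u[...,1],cv2.INTER_LINEAR)
    m=np.median(v,0);print(z,xs[0]);print("L",dict(zip(ys[:34].astype(int).tolist(),m[:34].astype(int).tolist())));print("R",dict(zip(ys[-34:].astype(int).tolist(),m[-34:].astype(int).tolist())))
E
```

```text
60 -20
L {-75: 206, -74: 205, -73: 204, -72: 205, -71: 206, -70: 206, -69: 207, -68: 206, -67: 205, -66: 185, -65: 121, -64: 122, -63: 123, -62: 124, -61: 160, -60: 164, -59: 164, -58: 164, -57: 164, -56: 164, -55: 164, -54: 164, -53: 164, -52: 164, -51: 156, -50: 154, -49: 154, -48: 153, -47: 152, -46: 146, -45: 139, -44: 184, -43: 229, -42: 228}
R {42: 171, 43: 171, 44: 171, 45: 170, 46: 141, 47: 141, 48: 139, 49: 144, 50: 153, 51: 154, 52: 155, 53: 155, 54: 155, 55: 161, 56: 165, 57: 165, 58: 165, 59: 164, 60: 165, 61: 165, 62: 165, 63: 167, 64: 165, 65: 189, 66: 125, 67: 126, 68: 125, 69: 126, 70: 127, 71: 127, 72: 125, 73: 124, 74: 123, 75: 123}
60 5
L {-75: 205, -74: 205, -73: 205, -72: 204, -71: 205, -70: 203, -69: 204, -68: 203, -67: 204, -66: 167, -65: 124, -64: 126, -63: 123, -62: 119, -61: 233, -60: 251, -59: 250, -58: 250, -57: 250, -56: 250, -55: 250, -54: 250, -53: 250, -52: 252, -51: 189, -50: 152, -49: 153, -48: 154, -47: 154, -46: 146, -45: 138, -44: 176, -43: 227, -42: 227}
R {42: 171, 43: 171, 44: 170, 45: 185, 46: 221, 47: 221, 48: 220, 49: 202, 50: 167, 51: 168, 
[... 831 characters left out ...]
1: 181, 72: 167, 73: 200, 74: 200, 75: 201}
45 5
L {-75: 207, -74: 173, -73: 121, -72: 121, -71: 122, -70: 122, -69: 121, -68: 160, -67: 164, -66: 164, -65: 164, -64: 164, -63: 164, -62: 164, -61: 164, -60: 164, -59: 164, -58: 165, -57: 159, -56: 153, -55: 153, -54: 154, -53: 153, -52: 153, -51: 143, -50: 144, -49: 219, -48: 229, -47: 228, -46: 226, -45: 226, -44: 227, -43: 226, -42: 227}
R {42: 170, 43: 171, 44: 171, 45: 171, 46: 171, 47: 171, 48: 171, 49: 171, 50: 175, 51: 176, 52: 174, 53: 152, 54: 140, 55: 150, 56: 155, 57: 155, 58: 156, 59: 155, 60: 156, 61: 158, 62: 165, 63: 165, 64: 165, 65: 165, 66: 165, 67: 166, 68: 190, 69: 246, 70: 250, 71: 249, 72: 245, 73: 133, 74: 126, 75: 126}
```

The lane's true centre is 1.8 mm towards +y of my estimate, and the yaw is right. I'll correct for that and lower the scraper.

{"op": "arm_command", "data": {
  "series": [
    {"x":5,"y":1.2,"z":7,"rx":0.1,"ry":0,"rz":0},
    {"x":10,"y":1.2,"z":13,"rx":0.1,"ry":0,"rz":0},
    {"x":14,"y":1.2,"z":18,"rx":0.1,"ry":0,"rz":0},
    {"x":18,"y":1.2,"z":23,"rx":0.1,"ry":0,"rz":0},
    {"x":19.5,"y":1.2,"z":25,"rx":0.1,"ry":0,"rz":0},
    {"x":19.5,"y":1.2,"z":25,"rx":0.1,"ry":0,"rz":0}
  ]
}}

```text
time: 9.75
tool_pos: [0.5806, -0.1888, 0.1364]
tool_rot: [-3.14, 0.703, 1.492]
contact_force: [-0.5, 0.6, -0.9]
opening: 0.028
grip_force: 40.0
```

{"op": "arm_command", "data": {
  "series": [
    {"x":0.6,"y":0,"z":0.8,"rx":0,"ry":0,"rz":0},
    {"x":0.6,"y":0,"z":0.8,"rx":0,"ry":0,"rz":0}
  ]
}}

```text
time: 9.95
tool_pos: [0.5808, -0.189, 0.136]
tool_rot: [3.141, 0.703, 1.491]
contact_force: [-0.6, 0.2, -1.8]
opening: 0.0277
grip_force: 40.0
```

{"op": "arm_command", "data": {
  "series": [
    {"x":0.6,"y":0,"z":0.8,"rx":0,"ry":0,"rz":0},
    {"x":0.6,"y":0,"z":0.8,"rx":0,"ry":0,"rz":0}
  ]
}}

```text
time: 10.15
tool_pos: [0.5808, -0.189, 0.1355]
tool_rot: [3.141, 0.703, 1.491]
contact_force: [-0.9, 2.6, 2.3]
opening: 0.0275
grip_force: 39.9
```

{"op": "arm_command", "data": {
  "series": [
    {"x":0.6,"y":0,"z":0.8,"rx":0,"ry":0,"rz":0},
    {"x":0.6,"y":0,"z":0.8,"rx":0,"ry":0,"rz":0}
  ]
}}

```text
time: 10.35
tool_pos: [0.5808, -0.1889, 0.1354]
tool_rot: [3.14, 0.704, 1.49]
contact_force: [-3.3, 3.3, 8.3]
opening: 0.0278
grip_force: 39.9
```

{"op": "arm_command", "data": {
  "series": [
    {"x":0,"y":0,"z":0,"rx":0,"ry":0,"rz":0},
    {"x":4,"y":0,"z":-3,"rx":0,"ry":0,"rz":0},
    {"x":9,"y":0,"z":-8,"rx":0,"ry":0,"rz":0},
    {"x":15,"y":0,"z":-13,"rx":0,"ry":0,"rz":0},
    {"x":23,"y":0,"z":-19,"rx":0,"ry":0,"rz":0},
    {"x":30,"y":0,"z":-26,"rx":0,"ry":0,"rz":0},
    {"x":38,"y":0,"z":-32,"rx":0,"ry":0,"rz":0},
    {"x":46,"y":0,"z":-39,"rx":0,"ry":0,"rz":0},
    {"x":53,"y":0,"z":-45,"rx":0,"ry":0,"rz":0},
    {"x":53,"y":0,"z":-45,"rx":0,"ry":0,"rz":0}
  ]
}}

```text
time: 11.35
tool_pos: [0.5867, -0.1189, 0.1354]
tool_rot: [3.14, 0.704, 1.492]
contact_force: [-2.2, 1.6, 12.6]
opening: 0.028
grip_force: 39.9
```

```bash
python3 - <<'E'
from h import *
ST=(.5807,-.1856,-1.65)
a=now();b=onst(-95,0,45);b=(b[0]+[.0017,0,0],b[1]);print(a[0],rel(a,b))
i=read_camera("wrist");cv2.imwrite("pics/w4.png",i["pixels"])
E
```

```text
[ 0.58674312 -0.11889935  0.13539526] (array([ 64.2,  -0.7, -56.5]), array([ 0.09,  0.11, -0.  ]))
```

View pics/w4.png

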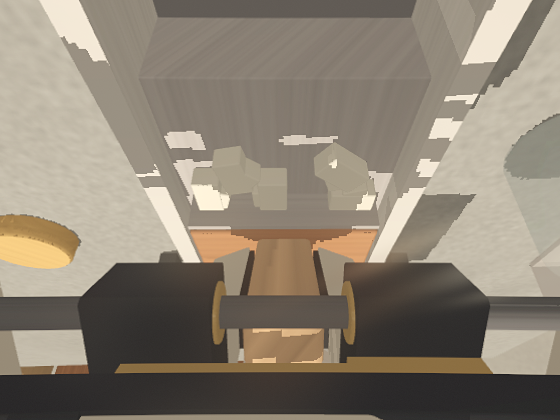

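The chips (5, rows 150–210) ride in front of the strip and the block sits centred in the lane. I'll keep pulling.

{"op": "arm_command", "data": {
  "series": [
    {"x":5,"y":0,"z":-4,"rx":0,"ry":0,"rz":0},
    {"x":12,"y":0,"z":-10,"rx":0,"ry":0,"rz":0},
    {"x":19,"y":0,"z":-16,"rx":0,"ry":0,"rz":0},
    {"x":26,"y":0,"z":-22,"rx":0,"ry":0,"rz":0},
    {"x":32,"y":0,"z":-27.5,"rx":0,"ry":0,"rz":0},
    {"x":38,"y":0,"z":-32.5,"rx":0,"ry":0,"rz":0},
    {"x":43,"y":0,"z":-37,"rx":0,"ry":0,"rz":0},
    {"x":48,"y":0,"z":-41,"rx":0,"ry":0,"rz":0},
    {"x":53,"y":0,"z":-45.5,"rx":0,"ry":0,"rz":0},
    {"x":58,"y":0,"z":-49.5,"rx":0,"ry":0,"rz":0},
    {"x":63,"y":0,"z":-54,"rx":0,"ry":0,"rz":0},
    {"x":66,"y":0,"z":-56.5,"rx":0,"ry":0,"rz":0},
    {"x":66,"y":0,"z":-56.5,"rx":0,"ry":0,"rz":0},
    {"x":66,"y":0,"z":-56.5,"rx":0,"ry":0,"rz":0}
  ]
}}

```text
time: 12.8
tool_pos: [0.5933, -0.0327, 0.1354]
tool_rot: [3.14, 0.704, 1.491]
contact_force: [-1.8, -0.8, 7.1]
opening: 0.0279
grip_force: 39.9
```

```bash
python3 - <<'E'
from h import *
p=read_camera("wrist")
for r in mark_of(p,"chip0"):
    print(np.round(place(np.array(r["point"])-[.5807,-.1856,0],0,0,1.65)*1000),round(r["confidence"],2))
cv2.imwrite("pics/w5.png",p["pixels"])
E
```

```text
[-116.  -26.   21.] 0.94
[-112.   31.   15.] 0.85
[-115.    5.   12.] 0.75
[-115.  -39.   20.] 0.68
```

View pics/w5.png

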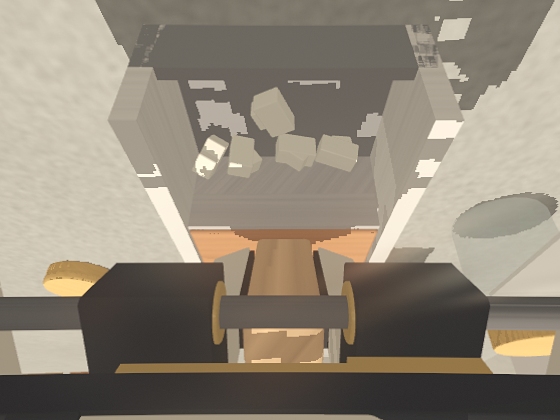

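All five chips appear at the trough end (px (210,157), (243,157), (272,110), (295,150), (335,152)). I'll check their heights against the plate edge, using the other cameras too.

```bash
python3 - <<'E'
from h import *
S0=(.5807,-.1856,-1.65)
p=read_camera("wrist")
for P in ([-100,0,45],[-100,0,6],[-174,0,6],[-174,0,30],[-90,0,45],[-117,0,45],[-117,0,67]): print(P,proj(p,[place(np.array(P)/1000,*S0)]).round())
for n in("top","scene"):
  q=read_camera(n)
  for r in mark_of(q,"chip0"): print(n,np.round(place(np.array(r["point"])-[*S0[:2],0],0,0,1.65)*1000),round(r["confidence"],2))
a=now();print(place(a[0]-[*S0[:2],0],0,0,1.65))
E
```

```text
[-100, 0, 45] [[284. 211.]]
[-100, 0, 6] [[284. 159.]]
[-174, 0, 6] [[284.  51.]]
[-174, 0, 30] [[284.  85.]]
[-90, 0, 45] [[284. 220.]]
[-117, 0, 45] [[284. 193.]]
[-117, 0, 67] [[284. 229.]]
top [-119.  -42.   21.] 0.59
scene [-116.    4.    8.] 0.59
scene [-142.   -3.   10.] 0.58
scene [-112.  -43.   20.] 0.43
scene [-112.  -29.   15.] 0.36
[-0.15345603  0.00045254  0.13541553]
```

All five chips are in the trough: x is -112 to -142 mm and the centres are at most 21 mm high. I'll lift and return the scraper to its original spot.

```bash
python3 - <<'E'
from h import *
a=now();T=(np.array([.4364,.2451,.0955]),R.from_euler('xyz',[3.141,.702,1.863]).as_matrix())
print(rel(a,(a[0]+[0,0,.09],a[1])));print(rel(a,(T[0]+[0,0,.12],T[1])));print(rel(T,(T[0]-[0,0,.12],T[1])))
E
```

```text
(array([-58.2,   0.1, -68.6]), array([ 0., -0.,  0.]))
(array([ 149.8, -178.2, -232.4]), array([-13.73,   0.1 , -16.25]))
(array([77.5, -0.1, 91.6]), array([ 0.,  0., -0.]))
```

{"op": "arm_command", "data": {
  "series": [
    {"x":-10,"y":0,"z":-11,"rx":0,"ry":0,"rz":0},
    {"x":-25,"y":0,"z":-29,"rx":0,"ry":0,"rz":0},
    {"x":-42,"y":0,"z":-50,"rx":0,"ry":0,"rz":0},
    {"x":-58,"y":0,"z":-69,"rx":0,"ry":0,"rz":0},
    {"x":-37,"y":-18,"z":-85,"rx":-1.4,"ry":0,"rz":-1.6},
    {"x":-16,"y":-36,"z":-102,"rx":-2.7,"ry":0,"rz":-3.2},
    {"x":4,"y":-53,"z":-118,"rx":-4.1,"ry":0,"rz":-4.9},
    {"x":25,"y":-71,"z":-134,"rx":-5.5,"ry":0,"rz":-6.5},
    {"x":46,"y":-89,"z":-151,"rx":-6.9,"ry":0.1,"rz":-8.1},
    {"x":67,"y":-107,"z":-167,"rx":-8.2,"ry":0.1,"rz":-9.8},
    {"x":88,"y":-125,"z":-183,"rx":-9.6,"ry":0.1,"rz":-11.4},
    {"x":108,"y":-142,"z":-200,"rx":-11,"ry":0.1,"rz":-13},
    {"x":129,"y":-160,"z":-216,"rx":-12.4,"ry":0.1,"rz":-14.6},
    {"x":150,"y":-178,"z":-232,"rx":-13.73,"ry":0.1,"rz":-16.25},
    {"x":150,"y":-178,"z":-232,"rx":-13.73,"ry":0.1,"rz":-16.25},
    {"x":150,"y":-178,"z":-232,"rx":-13.73,"ry":0.1,"rz":-16.25}
  ]
}}

```text
time: 14.75
tool_pos: [0.436, 0.2454, 0.2146]
tool_rot: [-3.141, 0.7, 1.865]
contact_force: [0.7, 0.4, -0.8]
opening: 0.0278
grip_force: 40.0
```

```bash
python3 - <<'E'
from h import *
a=now();T=(np.array([.4364,.2451,.0965]),R.from_euler('xyz',[3.141,.702,1.863]).as_matrix())
print(a[0],rel(a,T))
for n in("top","scene"):
  q=read_camera(n)
  for r in mark_of(q,"chip0"): print(n,np.round(place(np.array(r["point"])-[.5807,-.1856,0],0,0,1.65)*1000),round(r["confidence"],2))
E
```

```text
[0.43604946 0.24536597 0.2146237 ] (array([75.8,  0.3, 90.6]), array([-0.  , -0.11,  0.1 ]))
top [-117.  -25.   21.] 0.58
top [-116.  -41.   20.] 0.51
top [-117.   31.   13.] 0.51
top [-116.    5.   14.] 0.44
top [-144.   -8.   14.] 0.44
scene [-535. -243.    8.] 0.59
scene [-143.   -5.    9.] 0.55
scene [-114.  -24.   14.] 0.54
scene [-115.  -40.   19.] 0.5
scene [-117.    7.   11.] 0.48
```

All five chips are confirmed in the trough. I'll lower the scraper onto the mat.

{"op": "arm_command", "data": {
  "series": [
    {"x":16,"y":0,"z":19,"rx":0,"ry":0,"rz":0.1},
    {"x":34,"y":0,"z":40,"rx":0,"ry":0,"rz":0.1},
    {"x":52,"y":0,"z":62,"rx":0,"ry":0,"rz":0.1},
    {"x":66,"y":0,"z":79,"rx":0,"ry":0,"rz":0.1},
    {"x":73,"y":0,"z":87,"rx":0,"ry":0,"rz":0.1},
    {"x":75.8,"y":0,"z":90.6,"rx":0,"ry":0,"rz":0.1},
    {"x":75.8,"y":0,"z":90.6,"rx":0,"ry":0,"rz":0.1}
  ]
}}

```text
time: 15.65
tool_pos: [0.437, 0.2438, 0.0966]
tool_rot: [3.141, 0.701, 1.86]
contact_force: [0.7, -0.1, -0.4]
opening: 0.0279
grip_force: 40.0
```

{"op": "arm_command", "data": {
  "series": [
    {"x":0.6,"y":0,"z":0.8,"rx":0,"ry":0,"rz":0},
    {"x":0.6,"y":0,"z":0.8,"rx":0,"ry":0,"rz":0}
  ]
}}

```text
time: 15.85
tool_pos: [0.4371, 0.2442, 0.0963]
tool_rot: [3.138, 0.7, 1.859]
contact_force: [0.1, 1.3, -2.0]
opening: 0.0279
grip_force: 40.0
```

{"op": "arm_command", "data": {
  "series": [
    {"x":0.6,"y":0,"z":0.8,"rx":0,"ry":0,"rz":0},
    {"x":0.6,"y":0,"z":0.8,"rx":0,"ry":0,"rz":0}
  ]
}}

```text
time: 16.05
tool_pos: [0.4368, 0.2441, 0.0948]
tool_rot: [3.14, 0.701, 1.86]
contact_force: [-0.2, -0.8, -1.3]
opening: 0.0279
grip_force: 40.0
```

{"op": "arm_command", "data": {
  "series": [
    {"x":0.6,"y":0,"z":0.8,"rx":0,"ry":0,"rz":0},
    {"x":0.6,"y":0,"z":0.8,"rx":0,"ry":0,"rz":0}
  ]
}}

```text
time: 16.25
tool_pos: [0.4368, 0.2442, 0.0945]
tool_rot: [3.139, 0.702, 1.86]
contact_force: [-4.1, 2.6, 5.1]
opening: 0.0276
grip_force: 40.0
```

Contact with the mat. I'll release and back out along the handle.

{"op": "arm_command", "data": {
  "hand": 70,
  "series": [
    {"x":0,"y":0,"z":0,"rx":0,"ry":0,"rz":0},
    {"x":0,"y":0,"z":0,"rx":0,"ry":0,"rz":0},
    {"x":0,"y":0,"z":0,"rx":0,"ry":0,"rz":0},
    {"x":0,"y":0,"z":0,"rx":0,"ry":0,"rz":0},
    {"x":0,"y":0,"z":0,"rx":0,"ry":0,"rz":0},
    {"x":0,"y":0,"z":0,"rx":0,"ry":0,"rz":0},
    {"x":0,"y":0,"z":-8,"rx":0,"ry":0,"rz":0},
    {"x":0,"y":0,"z":-25,"rx":0,"ry":0,"rz":0},
    {"x":0,"y":0,"z":-50,"rx":0,"ry":0,"rz":0},
    {"x":0,"y":0,"z":-80,"rx":0,"ry":0,"rz":0},
    {"x":0,"y":0,"z":-110,"rx":0,"ry":0,"rz":0},
    {"x":0,"y":0,"z":-110,"rx":0,"ry":0,"rz":0},
    {"x":0,"y":0,"z":-110,"rx":0,"ry":0,"rz":0}
  ]
}}

```text
time: 17.55
tool_pos: [0.4161, 0.3122, 0.1778]
tool_rot: [3.14, 0.7, 1.861]
contact_force: [-0.6, 0.4, -0.4]
opening: 0.0697
grip_force: 0.0
```

```bash
python3 - <<'E'
from h import *
p=read_camera("wrist")
m=mask(p,"scraper_b",(B0[0],B0[1],.03))
v,e=fit([(p,m)],lambda v:[place(q,v[0],v[1],v[2],.004) for q in scr(96)],B0,[.004,.004,.1]);print(v,e)
q=read_camera("scene")
for n in("chip0","mat"):
  for r in mark_of(q,n): print(n,np.round(r["point"],3),round(r["confidence"],2))
print(observe()["opening"],observe()["contact_force"])
print(hand_in())
E
```

```text
[ 0.45288833  0.18866853 -1.27902589] 0.03846532106399536
chip0 [ 0.549 -0.07   0.016] 0.5
chip0 [ 0.591 -0.045  0.009] 0.49
chip0 [ 0.597 -0.071  0.011] 0.46
chip0 [ 0.564 -0.074  0.016] 0.36
mat [0.538 0.26  0.002] 0.62
0.06987299797787308 [ 0.11640633 -0.61491468 -0.68701844]
the job is handed in; nothing more can be done
None
```

The job is handed in at about 17.6 s: the last check put all five chips in the catch trough and the 96 mm scraper upright and released within about 2 mm of its original spot on the mat; the official verdict was not shown.

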